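Nest three tape rolls in the strapping jig and hold them down

TASK

Build a pyramid of the three identical small kraft tape rolls in the strapping jig: lay one of the two loose ones in the empty trough and let go of it, then saddle the other on top in the gap between the two lower rolls, all three with their ends in line. Press the top roll down against the sprung plunger until it rests hard on both lower rolls, without crushing them, and finish while still holding it pressed down there, so that a strap could be put round; leave the other things on the table where they are.

Things in the scene. Friction and masses are not known exactly. Their poses are not given: they have to be found in the camera images.
- jig: Strapping jig, fixed, any yaw. Plywood base 110 (x) x 130 (y) x 12 mm with two aluminium V troughs along x, 44 mm long, at jig y = -34 mm (empty) and +34 mm (roll_a in it). A small roll in a trough has its axis 42 mm above the table and overhangs the V by 8 mm at each end. The plunger stands between, its fixed 15 mm housing 34 mm high. Origin: centre of the base's underside, z up.
- trough (a point): Where the centre of a small roll belongs in the empty trough: jig x = 0, y = -34 mm, 42 mm above the table. Axes as the jig's.
- saddle (a point): Where the centre of the top roll is when it rests on both lower rolls: above the middle of the jig, 75.9 mm above the table. Axes as the jig's.
- plunger (a joint): Vertical sprung plunger in the middle of the jig. 0 = fully up; grows (m) as it is pressed down: 0.012 when the top roll rests on both lower rolls (own travel ends at 0.016). It pushes up with 4 N at 0 and 0.5 N more per mm, so 10 N at 0.012: more than a roll's weight, so a top roll that is let go is lifted off again. Rolls, troughs and plunger are smooth (friction about 0.3).
- plunger_top (a point): Top of the plunger's ball head (12 mm diameter); 63.9 mm above the table when up, moves with the plunger. A top roll touching it while it is up has its centre 87.9 mm above the table.
- roll_a: Small kraft tape roll: plain cardboard cylinder, diameter 48 mm, 60 mm long, flat ends, 0.12 to 0.19 kg. Origin at its middle, on its axis; its x axis runs along the roll, y and z have no meaning. Lies in the jig's trough at jig y = +34 mm from the start and stays there.
- roll_b: Small kraft tape roll: plain cardboard cylinder, diameter 48 mm, 60 mm long, flat ends, 0.12 to 0.19 kg. Origin at its middle, on its axis; its x axis runs along the roll, y and z have no meaning. Lies loose on the table at the start; either loose roll may go below or on top.
- roll_c: Small kraft tape roll: plain cardboard cylinder, diameter 48 mm, 60 mm long, flat ends, 0.12 to 0.19 kg. Origin at its middle, on its axis; its x axis runs along the roll, y and z have no meaning. Lies loose on the table at the start, as roll_b. Contact of the top roll with a lower roll should stay between about 1 and 60 N.
- weight_1: Bystander: round stepped brass pattern weight, 52 mm diameter, 56 mm high, standing on the table; origin under its foot. It may stand at any of the spots where a loose roll can lie.
- weight_2: Bystander: the same brass weight again, farther from the robot.
- big_roll: Bystander: larger kraft roll lying at the far side, 80 mm diameter, 170 mm long; origin at its middle, 40 mm above the table, x along its axis. Not one of the three.
- drink_can: Bystander: plain aluminium can, 66 mm diameter, 115 mm high; origin under its foot.
- glue_bottle: Bystander: white bottle, 56 mm diameter, 150 mm high; origin under its foot.
- screwdriver: Bystander: screwdriver lying on the table, about 200 mm long, far right.
- rule: Bystander: steel rule lying flat on the table, 300 x 30 x 4 mm.
Things that resemble listed ones, but are neither listed nor needed, are in the scene too. What is shaped like the roll_b but red is not meant. What is shaped like the jig but green is not meant.

How it is judged (in metres and radians):
On the way:
1. one loose roll lies in the empty trough, ends in line with its neighbour, let go ((((x of roll_b in the frame of trough between -0.008 and 0.008 m and y of roll_b in the frame of trough between -0.004 and 0.004 m and z of roll_b in the frame of trough between -0.004 and 0.004 m and angle between the x axis of roll_b and the x axis of jig, either way round below 0.12 rad) and contact force between the fingers and roll_b below 0.2 N and linear speed of roll_b below 0.02 m/s) or ((x of roll_c in the frame of trough between -0.008 and 0.008 m and y of roll_c in the frame of trough between -0.004 and 0.004 m and z of roll_c in the frame of trough between -0.004 and 0.004 m and angle between the x axis of roll_c and the x axis of jig, either way round below 0.12 rad) and contact force between the fingers and roll_c below 0.2 N and linear speed of roll_c below 0.02 m/s))), for 0.2 s.
At the end, for the whole second after the job is handed in: Both lower rolls lie in their troughs, the third in the saddle on them (along 8 mm, across 4 mm, height 4 mm, at most 2 mm above the seat, 0.12 rad), over 1 N on each lower roll, plunger down at least 10.2 mm, and the robot still holds it there (over 2 N), at rest ((((x of roll_b in the frame of trough between -0.008 and 0.008 m and y of roll_b in the frame of trough between -0.004 and 0.004 m and z of roll_b in the frame of trough between -0.004 and 0.004 m and angle between the x axis of roll_b and the x axis of jig, either way round below 0.12 rad) and (x of roll_a in the frame of trough between -0.008 and 0.008 m and y of roll_a in the frame of trough between 0.064 and 0.072 m and z of roll_a in the frame of trough between -0.004 and 0.004 m and angle between the x axis of roll_a and the x axis of jig, either way round below 0.12 rad) and x of roll_c in the frame of saddle between -0.008 and 0.008 m and y of roll_c in the frame of saddle between -0.004 and 0.004 m and z of roll_c in the frame of saddle between -0.004 and 0.002 m and angle between the x axis of roll_c and the x axis of jig, either way round below 0.12 rad and value of joint plunger above 0.0102 m and contact force between roll_c and roll_b above 1 N and contact force between roll_c and roll_a above 1 N and linear speed of roll_c below 0.01 m/s and contact force between any of the fingers, the arm and roll_c above 2 N) or ((x of roll_c in the frame of trough between -0.008 and 0.008 m and y of roll_c in the frame of trough between -0.004 and 0.004 m and z of roll_c in the frame of trough between -0.004 and 0.004 m and angle between the x axis of roll_c and the x axis of jig, either way round below 0.12 rad) and (x of roll_a in the frame of trough between -0.008 and 0.008 m and y of roll_a in the frame of trough between 0.064 and 0.072 m and z of roll_a in the frame of trough between -0.004 and 0.004 m and angle between the x axis of roll_a and the x axis of jig, either way round below 0.12 rad) and x of roll_b in the frame of saddle between -0.008 and 0.008 m and y of roll_b in the frame of saddle between -0.004 and 0.004 m and z of roll_b in the frame of saddle between -0.004 and 0.002 m and angle between the x axis of roll_b and the x axis of jig, either way round below 0.12 rad and value of joint plunger above 0.0102 m and contact force between roll_b and roll_c above 1 N and contact force between roll_b and roll_a above 1 N and linear speed of roll_b below 0.01 m/s and contact force between any of the fingers, the arm and roll_b above 2 N))); the arm keeps its last pose, push and grip.
It fails at once if a bystander is moved more than 30 mm (distance of any of weight_1, weight_2, big_roll, drink_can, glue_bottle, screwdriver, rule from where it was at the start of the episode above 0.03 m).
It fails at once if the rolls are crushed together with more than 60 N (contact force between roll_a and roll_b above 60 N or contact force between any of roll_a, roll_b and roll_c above 60 N).
It also fails if it takes over 64 s, if anything falls off the work surface, if the arm or the gripper's body presses on something with over 40 N, if the wrist force passes 120 N, or if a joint passes its speed limit or range.

ROBOT

A 7-joint arm with a two-finger parallel gripper is mounted at the origin on the work surface. World frame = base frame: x ahead of the robot, y to its left, z up, the work surface at z = 0. Lengths are in mm, angles in degrees, forces in N, time in s.
With the tool pointing down it reaches from about 400 to 850 mm from the base axis. Payload 6.9 kg.
Tool frame: the origin (TCP) lies on the centre line of the jaws, within the pads' length; the fingertips stand 25 mm ahead of it and the grasp point (between the pads) lies 6 mm ahead of it; z points along the fingers, y is the line along which they close (so a half turn about z gives the same grasp; the last joint's range is limited). The gripper opens to 85 mm and grips with 20 to 120 N. Pads are 22 mm wide; open, the fingers measure 114 mm over their backs; the gripper's body (76 mm by 85 mm) begins 54 mm behind the grasp point. The pads swing forward as they close: fully open they stand 13 mm farther back than shut.
Start: joints at [80.873, 29.078, -13.613, 85.955, 7.202, 65.827, -8.869], TCP at [163.543, -603.213, 256.275] pointing down, gripper open.
Joint ranges: [-176.47, 176.47], [-13.61, 117.27], [-81.72, 77.17], [0.22, 143.17], [-87.28, 267.28], [10, 112.55], [-165.47, 165.47]. Speed limits (degrees/s): [136.94, 136.94, 180, 180, 180, 180, 180].

INTERFACE

Orientations are given as [roll, pitch, yaw] about the fixed x, y, z axes, in that order (R = Rz(yaw) Ry(pitch) Rx(roll)).
In Python, from station import r gives the robot as it stands.
- The arm moves only by the shell command python3 -m crank 'ROWS' [FORCE]. ROWS is JSON, a list of rows, each an object with "offset": the shift along the tool's x, y, z in mm, a list of three; "twist": the turn, a rotation vector about the tool's x, y, z in degrees, a list of three; "grip": the opening, from -1 (shut) to 1 (fully open). A call has 1 to 20 rows; each row is the pose to reach, as a shift and turn from the pose commanded when the call began, along the tool's axes at that moment; what a row does not reach only later rows make up. A row lasts 1/12 s, in which the tool goes at most 41.7 mm and 7.16 degrees, less where a joint would pass 70% of its speed; a pose out of reach is approached as far as the arm can. A call with a gripper value outside its range is refused whole. The fingers move at their own pace and stop on an object; FORCE is the grip in N (left out, the last holds). Time passes only in rows, so rows that repeat a pose let the fingers close. It gives the time, the measured TCP pose, the force, the opening and the grip force at its end, in the units of the state.
- r.get_state(): the state, without advancing time (a new reading comes with each control period).
- r.read_camera(name): name is "side" or "top"; returns a dict with "image" (400x640x3 uint8, blue, green, red), "depth" (400x640 float32, mm along the optical axis (not along the pixel's ray), 0 where there is no reading), "mtx" (3x3 intrinsics, pixels), "dist" ([k1, k2, p1, p2, k3] as OpenCV has them; the pictures are not rectified), "view" (4x4, takes a point from world to camera coordinates). Camera axes: x right, y up, looking along -z (the intrinsics and any distortion apply to the point x, -y, -z); pixel columns grow to the right and rows downward; lengths in mm; the calibration is good to about 2 mm. A picture is of the moment at which its call begins.
- r.hand_in(): hands the job in; it is judged then, once.
The state is a dict: "time_s": time; "joints": joint angles; "qd": joint speeds; "joint_efforts": joint torques, N m; "position": TCP position; "tcp_rot": TCP orientation; "force": force on the tool from outside, world axes, zero at the start; "torque": the same for the moment, N m; "width": opening from 0.0 (shut) to 1.0 (fully open); "gripper_force": force on a finger pad.
Only numpy, scipy, OpenCV 4.12 (cv2) and the standard library are available. Lean on these libraries where they do the work, as an engineer would, in place of code of your own. Each camera call takes 0.05 s, during which the arm holds its last target. There are 200 camera calls.

## Working session

There is one attempt and no reset: what is moved stays moved. The work goes in short steps, Python scripts to look and compute and a shell command to move; the robot and the scene stay as the last step left them, time stands still between calls to the robot, and variables do not carry over. Pictures are saved under pics/ and viewed, at most 10 in all, crops included, and the job is handed in when it is done.

```bash
ls; mkdir -p pics
python3 - <<'E'
from station import r
import cv2,numpy as np
s=r.get_state();print(s)
for n in("top","side"):
    c=r.read_camera(n);cv2.imwrite(f"pics/{n}0.png",c["image"]);np.savez(f"{n}0.npz",**c)
    print(n,c["mtx"],c["dist"],c["view"],(c["depth"]>0).mean())
E
```

```text
pics
{'time_s': 0.0, 'joints': array([ 80.8730193 ,  29.12679231, -13.60839409,  86.00935718,
         7.20328265,  65.82693116,  -8.86990521]), 'qd': array([-0.04193271, -0.02364912,  0.02353684, -0.04406912, -0.02751849,
       -0.04139793, -0.02274327]), 'joint_efforts': array([ 5.13527993e-04, -6.20602083e+01, -2.18716621e+00, -2.49652845e+01,
        1.25206084e-02,  1.18835227e-02,  1.22385029e-05]), 'position': array([ 163.36122522, -602.79326685,  255.41167706]), 'tcp_rot': array([-1.79895915e+02,  3.31663072e-03,  1.51720685e+01]), 'force': array([-0.68785053,  0.04984443,  0.14960649]), 'torque': array([-0.03683389, -0.00758613, -0.02584392]), 'gripper_force': 0.0, 'width': 1.0031606344328454}
top [[516.70154028   0.         318.72269217]
 [  0.         516.70154028 201.04081129]
 [  0.           0.           1.        ]] [-0.03686782  0.          0.          0.          0.        ] [[ 2.77924816e-02 -9.99602754e-01 -4.68094530e-03  6.61542641e+00]
 [ 9.89324757e-01  2.68359739e-02  1.43235316e-01 -5.67426025e+02]
 [-1.43052799e-01 -8.61183997e-03  9.89677590e-01 -1.73867366e+03]
 [ 0.00000000e+00  0.00000000e+00  0.00000000e+00  1.00000000e+00]] 0.99603515625
side [[515.24162288   0.         322.40988113]
 [  0.         515.24162288 200.8374099 ]
 [  0.           0.           1.        ]] [-0.01375052  0.          0.          0.          0.        ] [[-8.13857969e-01 -5.81063848e-01 -1.09297796e-04  4.68716020e+02]
 [ 4.10758627e-01 -5.75455655e-01  7.07197384e-01 -2.76274894e+02]
 [-4.10989729e-01  5.75513331e-01  7.07016158e-01 -1.34856909e+03]
 [ 0.00000000e+00  0.00000000e+00  0.00000000e+00  1.00000000e+00]] 0.9960078125
```

View pics/top0.png

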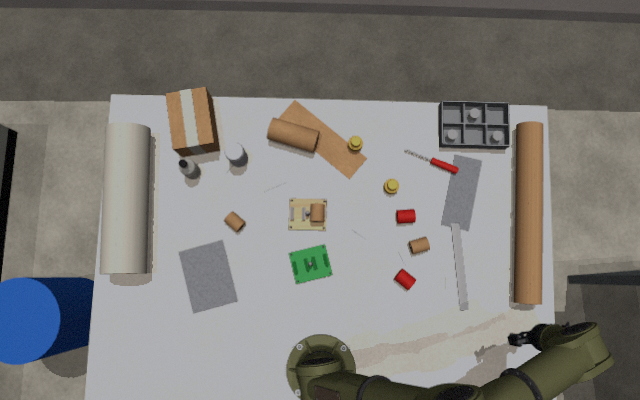

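View pics/side0.png

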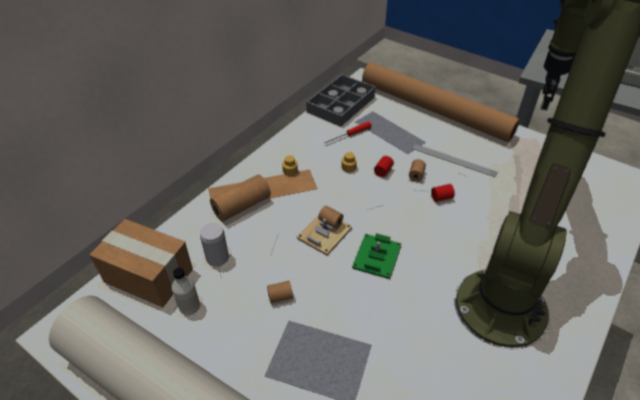

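Top view: the jig is at (308,214) with roll_a at (317,212). The loose rolls are at (234,221) and (419,245). In the side view the jig is at (325,232) and the loose rolls at (280,292) and (417,169). Next I'll measure them.

```bash
cat > h.py <<'E'
import cv2,numpy as np
from scipy.optimize import least_squares
def world(c,mask):
    v,u=np.nonzero(mask&(c["depth"]>0)); d=c["depth"][v,u].astype(float)
    n=cv2.undistortPoints(np.c_[u,v].astype(float)[:,None],c["mtx"],c["dist"])[:,0]
    p=np.c_[n[:,0]*d,-n[:,1]*d,-d]; V=c["view"]
    return (p-V[:3,3])@V[:3,:3], u, v
def pts(c): # all points with hsv
    P,u,v=world(c,np.ones(c["depth"].shape,bool)); return P,cv2.cvtColor(c["image"],cv2.COLOR_BGR2HSV)[v,u]
def brown(h): return (h[:,0]>5)&(h[:,0]<17)&(h[:,1]>90)&(h[:,2]>40)
def roll(P,zc,fitz=False):  # horizontal cylinder R=24: returns x,y,z,yaw(deg),length
    P=P[P[:,2]>zc-14]; m=P.mean(0); _,_,W=np.linalg.svd(P[:,:2]-m[:2])
    best=None
    for a0 in np.arange(0,np.pi,np.pi/6):
        f=lambda q:np.hypot(-(P[:,0]-q[0])*np.sin(q[1])+(P[:,1]-q[3])*np.cos(q[1]),P[:,2]-(q[2] if fitz else zc))-24
        s=least_squares(lambda q:np.r_[f(q),((q[0]-m[0])*np.cos(q[1])+(q[3]-m[1])*np.sin(q[1]))],[m[0],a0,zc,m[1]],loss="soft_l1",f_scale=2)
        if best is None or s.cost<best.cost: best=s
    x,a,z,y=best.x; d=np.array([np.cos(a),np.sin(a)]); t=(P[:,:2]-[x,y])@d; lo,hi=np.percentile(t,[1,99])
    c=np.array([x,y])+d*(lo+hi)/2
    return np.r_[c,z,np.degrees(a)%180,hi-lo,np.sqrt(2*best.cost/len(P)),len(P)].round(1)
E
python3 - <<'E'
from h import *
C={n:dict(np.load(n+"0.npz")) for n in("top","side")}
D={n:pts(C[n]) for n in C}
def pix(u,v,z): # ray onto plane, top
    c=C["top"];n=cv2.undistortPoints(np.array([[[u,v]]],float),c["mtx"],c["dist"])[0,0]
    R=c["view"][:3,:3];o=-R.T@c["view"][:3,3];d=R.T@[n[0],-n[1],-1];return o+d*(z-o[2])/d[2]
for nm,u,v,z in(("L",234,221,24),("R",419,245,24),("A",317,212,42)):
    g=pix(u,v,z);print(nm,g.round())
    out=[]
    for n in C:
        P,h=D[n];k=(np.hypot(*(P[:,:2]-g[:2]).T)<42)&brown(h)&(P[:,2]>5)
        if nm=="A":k&=P[:,2]>38
        out.append(P[k]);print(n,roll(P[k],z),roll(P[k],z,True))
    print("both",roll(np.vstack(out),z))
g=pix(308,214,12)
for n in C:
    P,h=D[n];k=(np.hypot(*(P[:,:2]-g[:2]).T)<100)&(P[:,2]>7)&(P[:,2]<17)
    print(n,k.sum(),cv2.minAreaRect(P[k][:,:2].astype(np.float32)),np.median(P[k][:,2]))
    t=(np.hypot(*(P[:,:2]-g[:2]).T)<200)&(abs(P[:,2])<8);print("table z",np.median(P[t][:,2]))
    k=(np.hypot(*(P[:,:2]-g[:2]).T)<25)&(P[:,2]>50)&~brown(h);print("plunger",P[k].mean(0),k.sum())
for n in("top","side"):
    (x,y,w,hh)=(200,150,250,150) if n=="top" else (250,130,220,190)
    cv2.imwrite(f"pics/{n}c.png",cv2.resize(C[n]["image"][y:y+hh,x:x+w],None,fx=3,fy=3,interpolation=2))
E
```

```text
L [492. 314.  24.]
top [487.6 312.5  23.9  52.6  58.2   2.6 223. ] [487.7 312.4  23.6  52.6  58.2   2.6 223. ]
side [491.8 313.8  17.2  51.5  55.4   1.9 371. ] [491.8 313.8  23.9  51.5  55.4   1.9 371. ]
both [489.8 312.1  26.3  51.4  59.6   2.2 594. ]
R [ 426. -326.   24.]
top [ 427.4 -324.1   24.   108.1   58.7    2.6  224. ] [ 427.4 -324.1   23.9  108.1   58.7    2.6  224. ]
side [ 425.1 -320.1   20.7  106.2   58.7    3.   189. ] [ 424.8 -320.2   22.6  106.2   58.6    2.9  189. ]
both [ 426.5 -322.3   24.   107.8   60.7    2.8  413. ]
A [529.  27.  42.]
top [524.5  27.8 568.6   0.9  59.    2.7 234. ] [524.5  27.8  40.7   0.9  59.    2.6 234. ]
side [525.   27.1  42.  179.9  58.6   2.4 260. ] [525.   27.4  41.5 180.   58.6   2.4 260. ]
both [5.247e+02 2.740e+01 4.910e+01 3.000e-01 5.870e+01 2.600e+00 4.940e+02]
top 645 ((526.9517211914062, 56.13575744628906), (175.76333618164062, 192.76702880859375), 51.97670364379883) 11.400242112915873
table z -0.07673789617615469
plunger [520.21182837  58.22356291  58.4716931 ] 14
side 820 ((518.65771484375, 69.35853576660156), (179.20944213867188, 140.62193298339844), 22.937633514404297) 11.953251260416263
table z 0.17142023623346142
plunger [523.48549195  63.67995169  59.82480986] 16
```

Run:
```python
from h import *
for n in("top","side"):
    C=dict(np.load(n+"0.npz"));P,h=pts(C)
    k=(abs(P[:,0]-524)<75)&(abs(P[:,1]-61)<85)&(P[:,2]>6)&(P[:,2]<60)
    v,u=None,None
    # grid occupancy, clean, rect
    m=np.zeros((400,640),np.uint8);uu=np.round((P[k][:,0]-400)*1).astype(int);vv=np.round(P[k][:,1]+100).astype(int)
    m[vv,uu]=255;m=cv2.morphologyEx(m,cv2.MORPH_CLOSE,np.ones((11,11)));m=cv2.morphologyEx(m,cv2.MORPH_OPEN,np.ones((15,15)))
    (x,y),s,a=cv2.minAreaRect(max(cv2.findContours(m,0,2)[0],key=cv2.contourArea));print(n,x+400,y-100,s,a)
    # plywood by image colour
    q=(abs(P[:,0]-524)<75)&(abs(P[:,1]-61)<85)&(P[:,2]>7)&(P[:,2]<16)
    print(np.median(h[q],0), [np.percentile(P[q][:,i],[2,98]).round() for i in(0,1)])
```

```text
top 526.9557495117188 60.62408447265625 (117.91191101074219, 129.76351928710938) 1.1934894323349
[ 22.  69. 173.] [array([469., 579.]), array([ -4., 128.])]
side 524.0 62.5 (129.0, 110.0) 90.0
[ 19.   89.  158.5] [array([471., 578.]), array([  2., 127.])]
```

View pics/topc.png

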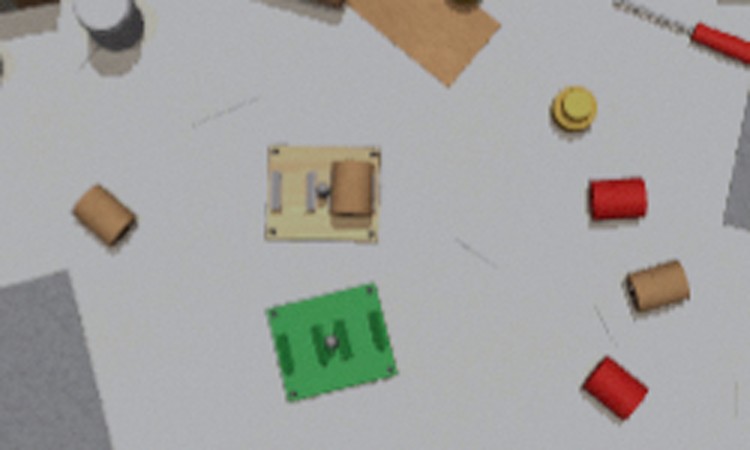

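The jig is centred near (524.5, 61.3), yaw about 180.5, so the empty trough is at world (524.5, 95.3) with its axis along x. I'll grip the rolls by their end faces, taking the right-hand one first.

```bash
cat > go.py <<'E'
import sys,numpy as np
from scipy.spatial.transform import Rotation as R
from station import r
x,y,z,yaw=map(float,sys.argv[1:5]); s=r.get_state()
A=R.from_euler("xyz",s["tcp_rot"],degrees=True); B=R.from_euler("xyz",[180,0,yaw],degrees=True)
print("offset",A.inv().apply(np.array([x,y,z])-s["position"]).round(1),"twist",(A.inv()*B).as_rotvec(degrees=True).round(1),"pos",s["position"].round(1),s["tcp_rot"].round(1),"F",s["force"].round(1),"w",round(s["width"],3),s["time_s"])
E
python3 go.py 426.5 -322 130 17.6
```

```text
offset [ 327.4 -202.   125.8] twist [-0.1 -0.  -2.4] pos [ 163.4 -602.9  255.5] [-179.9    0.    15.2] F [-0.2 -0.3  0. ] w 0.998 0.1
```

```bash
python3 -m crank '[{"offset":[327,-202,126],"twist":[0,0,-2.4],"grip":1},{"offset":[327,-202,126],"twist":[0,0,-2.4],"grip":1},{"offset":[327,-202,126],"twist":[0,0,-2.4],"grip":1},{"offset":[327,-202,126],"twist":[0,0,-2.4],"grip":1},{"offset":[327,-202,126],"twist":[0,0,-2.4],"grip":1},{"offset":[327,-202,126],"twist":[0,0,-2.4],"grip":1},{"offset":[327,-202,126],"twist":[0,0,-2.4],"grip":1},{"offset":[327,-202,126],"twist":[0,0,-2.4],"grip":1},{"offset":[327,-202,126],"twist":[0,0,-2.4],"grip":1},{"offset":[327,-202,126],"twist":[0,0,-2.4],"grip":1},{"offset":[327,-202,126],"twist":[0,0,-2.4],"grip":1},{"offset":[327,-202,126],"twist":[0,0,-2.4],"grip":1},{"offset":[327,-202,126],"twist":[0,0,-2.4],"grip":1},{"offset":[327,-202,126],"twist":[0,0,-2.4],"grip":1},{"offset":[327,-202,126],"twist":[0,0,-2.4],"grip":1},{"offset":[327,-202,126],"twist":[0,0,-2.4],"grip":1}]' 40; python3 go.py 426.5 -322 31 17.6;  python3 - <<'E'
from station import r
import cv2
c=r.read_camera("side");cv2.imwrite("pics/s1.png",cv2.resize(c["image"][60:260,300:540],None,fx=3,fy=3))
E
```

```text
time_s: 1.43
position: [425.5, -323.8, 130.6]
tcp_rot: [180.0, 0.0, 17.4]
force: [0.1, -0.2, -0.4]
width: 1.002
gripper_force: 0.0
offset [ 1.5 -1.5 99.6] twist [ 0.   0.  -0.2] pos [ 425.5 -323.8  130.6] [180.    0.   17.4] F [ 0.1 -0.2 -0.4] w 1.002 1.4333
```

View pics/s1.png

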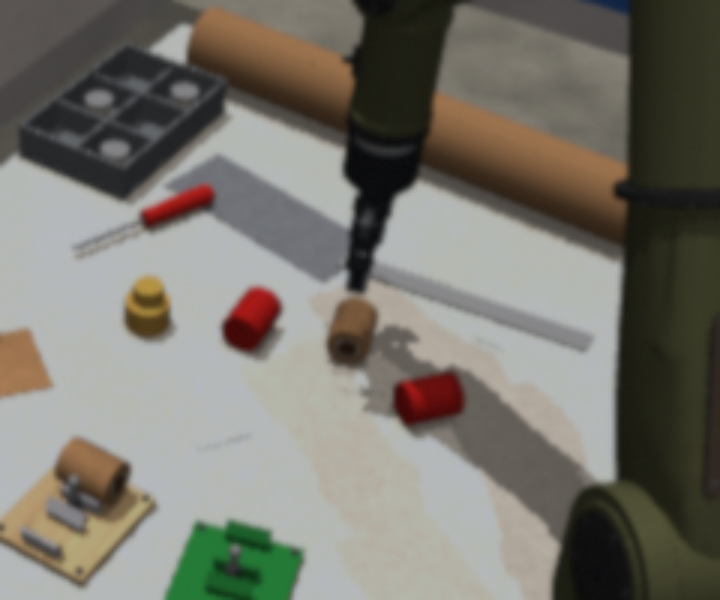

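The gripper hangs above the roll at about (352,330) in the crop, its fingers in line with the roll's axis. I'll go down and grip.

```bash
python3 -m crank '[{"offset":[1.5,-1.5,40],"twist":[0,0,0],"grip":1},{"offset":[1.5,-1.5,60],"twist":[0,0,0],"grip":1},{"offset":[1.5,-1.5,80],"twist":[0,0,0],"grip":1},{"offset":[1.5,-1.5,90],"twist":[0,0,0],"grip":1},{"offset":[1.5,-1.5,98],"twist":[0,0,0],"grip":1},{"offset":[1.5,-1.5,98],"twist":[0,0,0],"grip":1},{"offset":[1.5,-1.5,98],"twist":[0,0,0],"grip":1},{"offset":[1.5,-1.5,98],"twist":[0,0,0],"grip":1}]'; python3 -m crank '[{"offset":[0,0,0],"twist":[0,0,0],"grip":0},{"offset":[0,0,0],"twist":[0,0,0],"grip":-1},{"offset":[0,0,0],"twist":[0,0,0],"grip":-1},{"offset":[0,0,0],"twist":[0,0,0],"grip":-1},{"offset":[0,0,0],"twist":[0,0,0],"grip":-1},{"offset":[0,0,0],"twist":[0,0,0],"grip":-1},{"offset":[0,0,0],"twist":[0,0,0],"grip":-1},{"offset":[0,0,0],"twist":[0,0,0],"grip":-1}]' 60
```

```text
time_s: 2.15
position: [427.8, -321.2, 33.2]
tcp_rot: [179.9, -0.1, 17.6]
force: [0.9, 0.1, 0.3]
width: 0.999
gripper_force: 0.0
time_s: 2.82
position: [427.8, -321.2, 33.4]
tcp_rot: [179.9, -0.1, 17.6]
force: [-0.6, 0.0, 6.3]
width: 0.692
gripper_force: 63.4
```

```bash
python3 -m crank '[{"offset":[0,0,-40],"twist":[0,0,0],"grip":-1},{"offset":[0,0,-80],"twist":[0,0,0],"grip":-1},{"offset":[0,0,-120],"twist":[0,0,0],"grip":-1},{"offset":[0,0,-150],"twist":[0,0,0],"grip":-1},{"offset":[0,0,-150],"twist":[0,0,0],"grip":-1},{"offset":[0,0,-150],"twist":[0,0,0],"grip":-1}]';python3 go.py 524.5 95.3 150 90.5
```

```text
time_s: 3.32
position: [427.9, -321.4, 184.3]
tcp_rot: [179.8, -0.1, 17.6]
force: [-0.3, -0.1, -2.0]
width: 0.693
gripper_force: 65.9
offset [ 217.7 -368.3   33.5] twist [  0.3   0.  -72.9] pos [ 427.9 -321.4  184.3] [ 1.798e+02 -1.000e-01  1.760e+01] F [-0.3 -0.1 -2. ] w 0.693 3.3167
```

```bash
python3 -m crank '[{"offset":[218,-368,0],"twist":[0,0,-73],"grip":-1},{"offset":[218,-368,0],"twist":[0,0,-73],"grip":-1},{"offset":[218,-368,0],"twist":[0,0,-73],"grip":-1},{"offset":[218,-368,0],"twist":[0,0,-73],"grip":-1},{"offset":[218,-368,0],"twist":[0,0,-73],"grip":-1},{"offset":[218,-368,0],"twist":[0,0,-73],"grip":-1},{"offset":[218,-368,0],"twist":[0,0,-73],"grip":-1},{"offset":[218,-368,0],"twist":[0,0,-73],"grip":-1},{"offset":[218,-368,0],"twist":[0,0,-73],"grip":-1},{"offset":[218,-368,0],"twist":[0,0,-73],"grip":-1},{"offset":[218,-368,33],"twist":[0,0,-73],"grip":-1},{"offset":[218,-368,33],"twist":[0,0,-73],"grip":-1},{"offset":[218,-368,33],"twist":[0,0,-73],"grip":-1},{"offset":[218,-368,33],"twist":[0,0,-73],"grip":-1},{"offset":[218,-368,33],"twist":[0,0,-73],"grip":-1},{"offset":[218,-368,33],"twist":[0,0,-73],"grip":-1},{"offset":[218,-368,33],"twist":[0,0,-73],"grip":-1},{"offset":[218,-368,33],"twist":[0,0,-73],"grip":-1},{"offset":[218,-368,33],"twist":[0,0,-73],"grip":-1}]'
cat > meas.py <<'E'
import sys
from h import *
from station import r
x,y,z=map(float,sys.argv[1:4]); al=[]
C={}
for n in("top","side"):
    c=r.read_camera(n);C[n]=c;P,h=pts(c)
    k=(np.hypot(*(P[:,:2]-[x,y]).T)<45)&brown(h)&(abs(P[:,2]-z)<32)&(P[:,2]>z-4);Q=P[k]
    if k.sum()>30: print(n,roll(Q,z,True)); al.append(Q)
if al: print("both",roll(np.vstack(al),z,True))
if len(sys.argv)>4:
    c=C["side"];cv2.imwrite("pics/"+sys.argv[4],cv2.resize(c["image"][150:300,230:430],None,fx=4,fy=4,interpolation=2))
E
python3 meas.py 524.5 95.3 142 s2.png; python3 go.py 524.5 95.3 80 90.5
```

```text
time_s: 4.9
position: [524.2, 95.4, 149.7]
tcp_rot: [180.0, 0.0, 90.5]
force: [-0.9, -0.0, -1.3]
width: 0.693
gripper_force: 65.7
side [517.2  92.9 139.9   1.6  70.8   2.3 269. ]
both [517.2  92.9 139.9   1.6  70.8   2.3 269. ]
offset [-0.3  0.4 69.5] twist [0. 0. 0.] pos [524.1  95.6 149.5] [180.    0.   90.5] F [ 0.1  1.  -0.4] w 0.692 5.0
```

View pics/s2.png

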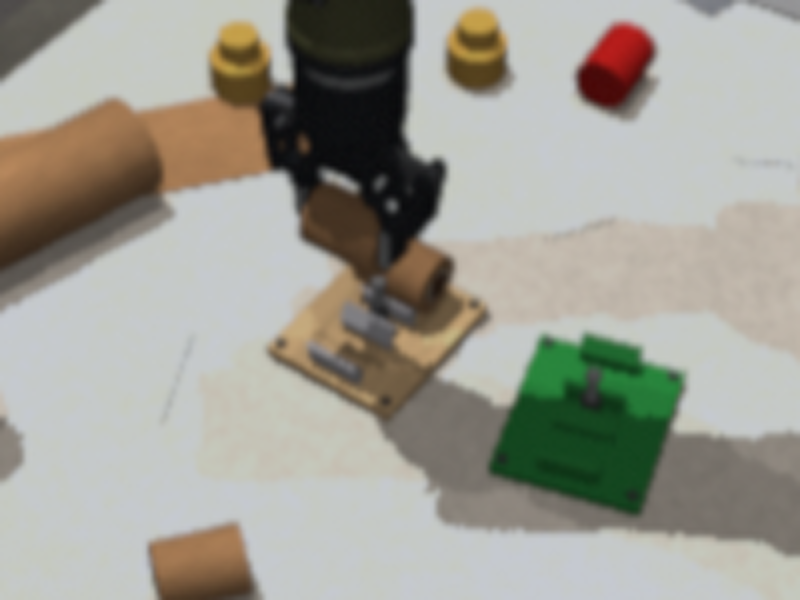

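The roll is held at about (350,225) in the crop, 9.5 mm below the TCP and about 2 mm towards −y. Going down over the trough with that corrected.

```bash
python3 -m crank '[{"offset":[2,0.4,35],"twist":[0,0,0],"grip":-1},{"offset":[2,0.4,60],"twist":[0,0,0],"grip":-1},{"offset":[2,0.4,80],"twist":[0,0,0],"grip":-1},{"offset":[2,0.4,90],"twist":[0,0,0],"grip":-1},{"offset":[2,0.4,94],"twist":[0,0,0],"grip":-1},{"offset":[2,0.4,96],"twist":[0,0,0],"grip":-1},{"offset":[2,0.4,96],"twist":[0,0,0],"grip":-1},{"offset":[2,0.4,96],"twist":[0,0,0],"grip":-1},{"offset":[2,0.4,96],"twist":[0,0,0],"grip":-1}]'; python3 meas.py 524.5 95.3 44;python3 go.py 524.5 97.5 52.4 90.5
```

```text
time_s: 5.75
position: [525.0, 98.0, 54.3]
tcp_rot: [179.9, -0.0, 90.6]
force: [0.0, 1.3, -1.4]
width: 0.696
gripper_force: 66.0
side [524.4  95.3  44.8   1.3  58.9   2.1 273. ]
both [524.4  95.3  44.8   1.3  58.9   2.1 273. ]
offset [-0.3 -0.4  1.7] twist [ 0.1 -0.   0.1] pos [524.8  97.8  54.1] [179.9  -0.   90.6] F [-0.4 -0.2 -1.4] w 0.691 5.85
```

```bash
python3 -m crank '[{"offset":[0,0,1],"twist":[0,0,0],"grip":-1},{"offset":[0,0,2],"twist":[0,0,0],"grip":-1},{"offset":[0,0,2],"twist":[0,0,0],"grip":-1},{"offset":[0,0,2],"twist":[0,0,0],"grip":-1}]';python3 -m crank '[{"offset":[0,0,0],"twist":[0,0,0],"grip":0.45},{"offset":[0,0,0],"twist":[0,0,0],"grip":0.5},{"offset":[0,0,0],"twist":[0,0,0],"grip":0.6},{"offset":[0,0,0],"twist":[0,0,0],"grip":0.7},{"offset":[0,0,0],"twist":[0,0,0],"grip":0.9},{"offset":[0,0,0],"twist":[0,0,0],"grip":1},{"offset":[0,0,0],"twist":[0,0,0],"grip":1},{"offset":[0,0,0],"twist":[0,0,0],"grip":1}]'; python3 -m crank '[{"offset":[0,0,-15],"twist":[0,0,0],"grip":1},{"offset":[0,0,-40],"twist":[0,0,0],"grip":1},{"offset":[0,0,-80],"twist":[0,0,0],"grip":1},{"offset":[0,0,-120],"twist":[0,0,0],"grip":1},{"offset":[0,0,-150],"twist":[0,0,0],"grip":1},{"offset":[0,0,-150],"twist":[0,0,0],"grip":1},{"offset":[0,0,-150],"twist":[0,0,0],"grip":1}]';python3 meas.py 524.5 95.3 42 s3.png; python3 meas.py 524.5 27.4 42;python3 go.py 490 313 130 142
```

```text
time_s: 6.18
position: [524.6, 97.5, 51.4]
tcp_rot: [180.0, 0.0, 90.5]
force: [0.7, -1.7, 1.7]
width: 0.691
gripper_force: 66.3
time_s: 6.85
position: [524.4, 97.9, 51.3]
tcp_rot: [-180.0, -0.0, 90.6]
force: [-0.5, 0.5, 0.2]
width: 1.003
gripper_force: 0.0
time_s: 7.43
position: [525.2, 98.0, 203.1]
tcp_rot: [179.8, -0.0, 90.5]
force: [-0.1, -0.2, -1.1]
width: 0.999
gripper_force: 0.0
side [521.9  95.2  41.6 179.5  57.6   2.7 321. ]
both [521.9  95.2  41.6 179.5  57.6   2.7 321. ]
side [524.8  27.7  40.8   1.6  57.3   2.5 259. ]
both [524.8  27.7  40.8   1.6  57.3   2.5 259. ]
offset [215.9 -31.3  69.9] twist [ -0.1  -0.  -51.4] pos [523.6  97.4 200. ] [-179.9    0.    90.6] F [-0.2 -0.2  0.6] w 0.997 7.6333
```

View pics/s3.png

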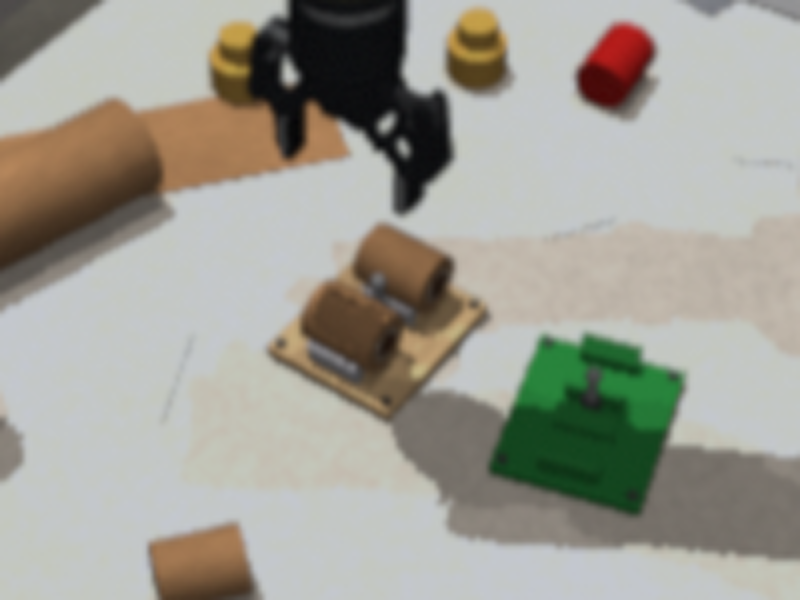

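The first roll lies squarely in the trough at about (352,325) in the crop, in line with roll_a at (405,268). Now the left roll.

```bash
python3 -m crank '[{"offset":[216,-31,0],"twist":[0,0,-51.4],"grip":1},{"offset":[216,-31,0],"twist":[0,0,-51.4],"grip":1},{"offset":[216,-31,0],"twist":[0,0,-51.4],"grip":1},{"offset":[216,-31,70],"twist":[0,0,-51.4],"grip":1},{"offset":[216,-31,70],"twist":[0,0,-51.4],"grip":1},{"offset":[216,-31,70],"twist":[0,0,-51.4],"grip":1},{"offset":[216,-31,70],"twist":[0,0,-51.4],"grip":1},{"offset":[216,-31,70],"twist":[0,0,-51.4],"grip":1},{"offset":[216,-31,70],"twist":[0,0,-51.4],"grip":1},{"offset":[216,-31,70],"twist":[0,0,-51.4],"grip":1},{"offset":[216,-31,70],"twist":[0,0,-51.4],"grip":1},{"offset":[216,-31,70],"twist":[0,0,-51.4],"grip":1}]'; python3 meas.py 490 313 24; python3 go.py 489.7 312.8 32 142
```

```text
time_s: 8.63
position: [491.9, 312.6, 131.8]
tcp_rot: [180.0, 0.1, 141.8]
force: [0.2, -0.1, 0.2]
width: 1.004
gripper_force: 0.0
side [491.8 313.5  23.9  50.3  55.9   1.9 360. ]
both [491.8 313.5  23.9  50.3  55.9   1.9 360. ]
offset [ 1.6 -1.4 99.9] twist [ 0.   0.  -0.2] pos [491.7 312.9 131.9] [180.    0.  141.8] F [-0.2  0.4  0.1] w 1.0 8.7333
```

```bash
python3 -m crank '[{"offset":[1.5,-1,40],"twist":[0,0,0],"grip":1},{"offset":[1.5,-1,60],"twist":[0,0,0],"grip":1},{"offset":[1.5,-1,80],"twist":[0,0,0],"grip":1},{"offset":[1.5,-1,90],"twist":[0,0,0],"grip":1},{"offset":[1.5,-1,98],"twist":[0,0,0],"grip":1},{"offset":[1.5,-1,98],"twist":[0,0,0],"grip":1},{"offset":[1.5,-1,98],"twist":[0,0,0],"grip":1},{"offset":[1.5,-1,98],"twist":[0,0,0],"grip":1}]'; python3 -m crank '[{"offset":[0,0,0],"twist":[0,0,0],"grip":0},{"offset":[0,0,0],"twist":[0,0,0],"grip":-1},{"offset":[0,0,0],"twist":[0,0,0],"grip":-1},{"offset":[0,0,0],"twist":[0,0,0],"grip":-1},{"offset":[0,0,0],"twist":[0,0,0],"grip":-1},{"offset":[0,0,0],"twist":[0,0,0],"grip":-1},{"offset":[0,0,0],"twist":[0,0,0],"grip":-1},{"offset":[0,0,0],"twist":[0,0,0],"grip":-1}]' 100;python3 -m crank '[{"offset":[0,0,-40],"twist":[0,0,0],"grip":-1},{"offset":[0,0,-80],"twist":[0,0,0],"grip":-1},{"offset":[0,0,-120],"twist":[0,0,0],"grip":-1},{"offset":[0,0,-150],"twist":[0,0,0],"grip":-1},{"offset":[0,0,-150],"twist":[0,0,0],"grip":-1},{"offset":[0,0,-150],"twist":[0,0,0],"grip":-1}]';python3 go.py 524.5 61.4 150 90.5
```

```text
time_s: 9.4
position: [489.9, 314.2, 34.4]
tcp_rot: [179.9, 0.0, 142.0]
force: [0.3, 0.7, 0.2]
width: 0.997
gripper_force: 0.0
time_s: 10.07
position: [490.0, 314.1, 34.5]
tcp_rot: [179.9, 0.0, 142.0]
force: [-1.0, -1.0, 5.5]
width: 0.69
gripper_force: 106.2
time_s: 10.57
position: [490.0, 314.1, 185.2]
tcp_rot: [179.8, 0.1, 141.9]
force: [-0.8, -0.4, -3.0]
width: 0.69
gripper_force: 108.5
offset [-182.8 -177.8   34.9] twist [ 0.2  0.  51.4] pos [490.  314.1 185.2] [1.798e+02 1.000e-01 1.419e+02] F [-0.8 -0.4 -3. ] w 0.69 10.5667
```

```bash
python3 -m crank '[{"offset":[-183,-178,0],"twist":[0,0,51.4],"grip":-1},{"offset":[-183,-178,0],"twist":[0,0,51.4],"grip":-1},{"offset":[-183,-178,0],"twist":[0,0,51.4],"grip":-1},{"offset":[-183,-178,0],"twist":[0,0,51.4],"grip":-1},{"offset":[-183,-178,0],"twist":[0,0,51.4],"grip":-1},{"offset":[-183,-178,0],"twist":[0,0,51.4],"grip":-1},{"offset":[-183,-178,0],"twist":[0,0,51.4],"grip":-1},{"offset":[-183,-178,30],"twist":[0,0,51.4],"grip":-1},{"offset":[-183,-178,30],"twist":[0,0,51.4],"grip":-1},{"offset":[-183,-178,30],"twist":[0,0,51.4],"grip":-1},{"offset":[-183,-178,30],"twist":[0,0,51.4],"grip":-1},{"offset":[-183,-178,30],"twist":[0,0,51.4],"grip":-1},{"offset":[-183,-178,30],"twist":[0,0,51.4],"grip":-1},{"offset":[-183,-178,30],"twist":[0,0,51.4],"grip":-1}]'; python3 meas.py 524.5 61.4 144;python3 meas.py 524.5 61.4 144; python3 go.py 524.5 61.4 102 90.5
```

```text
time_s: 11.73
position: [524.2, 61.2, 153.9]
tcp_rot: [179.9, -0.0, 90.6]
force: [0.4, 0.3, -1.4]
width: 0.687
gripper_force: 108.5
side [5.237e+02 5.920e+01 1.432e+02 2.000e-01 5.960e+01 1.900e+00 2.710e+02]
both [5.237e+02 5.920e+01 1.432e+02 2.000e-01 5.960e+01 1.900e+00 2.710e+02]
side [525.4  59.3 142.6   1.2  63.3   2.  271. ]
both [525.4  59.3 142.6   1.2  63.3   2.  271. ]
offset [ 0.6  0.5 51.5] twist [0.  0.  0.1] pos [524.   60.8 153.5] [180.    0.   90.6] F [ 0.  -0.3 -0.8] w 0.687 11.9333
```

```bash
python3 -m crank '[{"offset":[2.3,0.4,25],"twist":[0,0,0],"grip":-1},{"offset":[2.3,0.4,40],"twist":[0,0,0],"grip":-1},{"offset":[2.3,0.4,50],"twist":[0,0,0],"grip":-1},{"offset":[2.3,0.4,52],"twist":[0,0,0],"grip":-1},{"offset":[2.3,0.4,52],"twist":[0,0,0],"grip":-1},{"offset":[2.3,0.4,52],"twist":[0,0,0],"grip":-1},{"offset":[2.3,0.4,52],"twist":[0,0,0],"grip":-1}]' 120; python3 meas.py 524.5 61.4 91; python3 go.py 524.5 63.2 90 90.5
```

```text
time_s: 12.52
position: [524.9, 63.2, 102.1]
tcp_rot: [179.9, -0.0, 90.6]
force: [-0.1, -0.1, -2.0]
width: 0.685
gripper_force: 128.9
side [5.208e+02 6.150e+01 9.170e+01 2.000e-01 6.270e+01 2.200e+00 2.630e+02]
both [5.208e+02 6.150e+01 9.170e+01 2.000e-01 6.270e+01 2.200e+00 2.630e+02]
offset [ 0.1 -0.3 12. ] twist [ 0.1 -0.   0.1] pos [524.7  63.1 102. ] [179.9  -0.   90.6] F [-0.2 -0.6 -0.6] w 0.689 12.6167
```

Centred, so pressing down in small steps.

```bash
python3 -m crank '[{"offset":[0,0,2],"twist":[0,0,0],"grip":-1},{"offset":[0,0,4],"twist":[0,0,0],"grip":-1},{"offset":[0,0,6],"twist":[0,0,0],"grip":-1},{"offset":[0,0,8],"twist":[0,0,0],"grip":-1},{"offset":[0,0,10],"twist":[0,0,0],"grip":-1},{"offset":[0,0,10],"twist":[0,0,0],"grip":-1},{"offset":[0,0,10],"twist":[0,0,0],"grip":-1},{"offset":[0,0,10],"twist":[0,0,0],"grip":-1}]';python3 -m crank '[{"offset":[0,0,1],"twist":[0,0,0],"grip":-1},{"offset":[0,0,2],"twist":[0,0,0],"grip":-1},{"offset":[0,0,3],"twist":[0,0,0],"grip":-1},{"offset":[0,0,3],"twist":[0,0,0],"grip":-1},{"offset":[0,0,3],"twist":[0,0,0],"grip":-1},{"offset":[0,0,3],"twist":[0,0,0],"grip":-1}]'
```

```text
time_s: 13.28
position: [524.7, 63.1, 91.6]
tcp_rot: [180.0, -0.0, 90.6]
force: [-0.1, -0.4, 4.8]
width: 0.684
gripper_force: 129.2
time_s: 13.78
position: [524.7, 63.1, 88.7]
tcp_rot: [179.9, 0.0, 90.6]
force: [-0.2, -1.0, 7.5]
width: 0.689
gripper_force: 129.4
```

```bash
for i in 1 2; do python3 -m crank '[{"offset":[0,0,0.5],"twist":[0,0,0],"grip":-1},{"offset":[0,0,1],"twist":[0,0,0],"grip":-1},{"offset":[0,0,1],"twist":[0,0,0],"grip":-1},{"offset":[0,0,1],"twist":[0,0,0],"grip":-1}]' | egrep 'position|force:'; done
```

```text
position: [524.7, 63.1, 87.7]
force: [0.5, -0.5, 7.8]
gripper_force: 129.4
position: [524.7, 63.0, 86.9]
force: [0.4, -0.5, 8.3]
gripper_force: 130.2
```

```bash
python3 -m crank '[{"offset":[0,0,0.5],"twist":[0,0,0],"grip":-1},{"offset":[0,0,0.5],"twist":[0,0,0],"grip":-1},{"offset":[0,0,0.5],"twist":[0,0,0],"grip":-1},{"offset":[0,0,0.5],"twist":[0,0,0],"grip":-1}]' | egrep 'position|force:'; python3 -m crank '[{"offset":[0,0,0.5],"twist":[0,0,0],"grip":-1},{"offset":[0,0,0.5],"twist":[0,0,0],"grip":-1},{"offset":[0,0,0.5],"twist":[0,0,0],"grip":-1},{"offset":[0,0,0.5],"twist":[0,0,0],"grip":-1}]' | egrep 'position|force:'
```

```text
position: [524.8, 62.8, 86.7]
force: [-1.3, -1.3, 12.1]
gripper_force: 130.7
position: [524.9, 62.6, 86.4]
force: [-1.3, -2.7, 13.7]
gripper_force: 131.1
```

Contact has begun, first on the +y roll because of the side force. I'll shift slightly towards −y and press a little more.

```bash
python3 -m crank '[{"offset":[-0.7,0,0],"twist":[0,0,0],"grip":-1},{"offset":[-0.7,0,0.5],"twist":[0,0,0],"grip":-1},{"offset":[-0.7,0,0.5],"twist":[0,0,0],"grip":-1},{"offset":[-0.7,0,0.5],"twist":[0,0,0],"grip":-1}]' | egrep 'position|force:'; python3 -m crank '[{"offset":[-0.3,0,0.7],"twist":[0,0,0],"grip":-1},{"offset":[-0.3,0,0.7],"twist":[0,0,0],"grip":-1},{"offset":[-0.3,0,0.7],"twist":[0,0,0],"grip":-1},{"offset":[-0.3,0,0.7],"twist":[0,0,0],"grip":-1}]' | egrep 'position|force:'
```

```text
position: [524.9, 62.5, 86.3]
force: [-2.8, -2.6, 17.5]
gripper_force: 131.7
position: [525.0, 62.5, 86.2]
force: [-4.8, -1.5, 25.6]
gripper_force: 132.9
```

```bash
python3 -m crank '[{"offset":[0,0,0.2],"twist":[0,0,0],"grip":-1},{"offset":[0,0,0.2],"twist":[0,0,0],"grip":-1},{"offset":[0,0,0.2],"twist":[0,0,0],"grip":-1},{"offset":[0,0,0.2],"twist":[0,0,0],"grip":-1},{"offset":[0,0,0.2],"twist":[0,0,0],"grip":-1},{"offset":[0,0,0.2],"twist":[0,0,0],"grip":-1}]' | egrep 'position|force:'; python3 meas.py 524.5 61.4 76 s4.png; python3 meas.py 524.5 97 42; python3 go.py 524.5 61 86 90.5
```

```text
position: [524.9, 62.5, 86.2]
force: [-5.2, -1.5, 27.9]
gripper_force: 132.8
side [523.9  61.   75.5 179.8  59.4   2.1 262. ]
both [523.9  61.   75.5 179.8  59.4   2.1 262. ]
top [502.2  98.4  40.9 169.5  21.9   3.5  42. ]
side [522.3  94.9  42.3   0.7  58.2   2.7 356. ]
both [5.217e+02 9.500e+01 4.230e+01 4.000e-01 5.880e+01 2.800e+00 3.980e+02]
offset [-1.5 -0.5  0.2] twist [0.2 0.  0.1] pos [524.9  62.5  86.2] [179.8   0.   90.6] F [-5.3 -0.9 27.9] w 0.685 16.4833
```

View pics/s4.png

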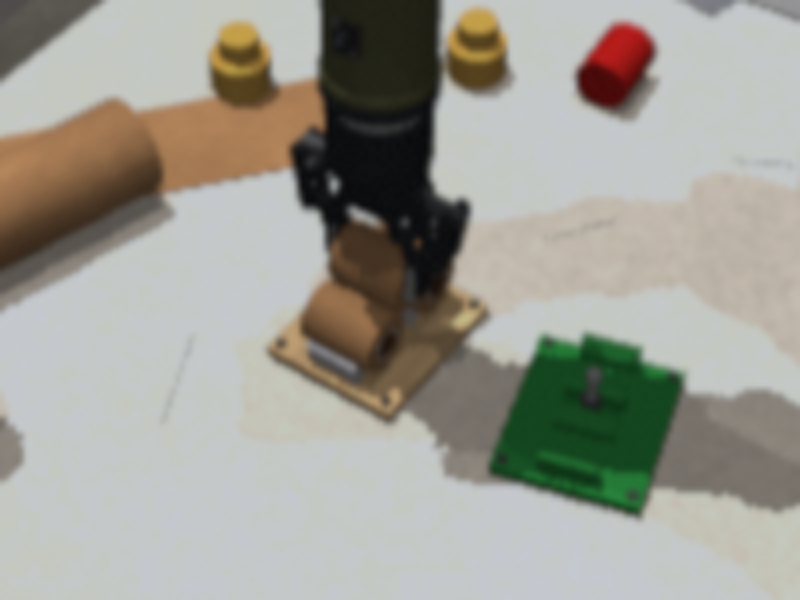

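The top roll sits at about (370,255) in the crop, saddled on both lower rolls with its centre 75.5 mm above the table. It is pressed with about 28 N and steady.

```bash
python3 -c "
from station import r
print(r.hand_in())"
```

```text
the job is handed in; nothing more can be done
None
```

The pyramid is built and handed in: the top roll is still held pressed with about 28 N, its centre measured 75.5 mm above the table against the 75.9 mm seat; hand-in returned no verdict.

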